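Day-mark a tin with the spring-fired stamp

ROBOT

A 6-joint arm with a two-finger parallel gripper is mounted at the origin on a cart in front of the work surface, level with it; the furniture and walls round the work are solid. World frame = base frame: x ahead of the robot, y to its left, z up, the work surface at z = 0. Lengths are in m, angles in rad, forces in N, time in s.
With the tool pointing down it reaches from about 0.375 to 0.9 m from the base axis. Payload 3.1 kg.
Tool frame: the origin (TCP) lies midway between the tips of the shut fingers; the grasp point (between the pads) lies 19 mm behind it; x points along the fingers, z is the direction in which the jaws open and shut, and the axes are right-handed (so a half turn about x gives the same grasp; the last joint's range is limited). The gripper opens to 87 mm and grips with 3 to 60 N. Pads are 19 mm wide; open, the fingers measure 117 mm over their backs; the gripper's body (75 mm by 190 mm) begins 51 mm behind the grasp point.
Start: joints at [-0.178, 0.527, 1.433, -0, 1.181, -0.178], TCP at [0.625, 0, 0.223] pointing down, gripper open.
Joint ranges: [-3.08, 3.08], [-0.75, 2.2], [0.22, 2.44], [-1.43, 4.57], [0, 2.65], [-2.85, 2.85]. Speed limits (rad/s): [2.79, 2.79, 3.14, 3.14, 3.14, 3.14].

INTERFACE

Orientations are given as a unit quaternion [x, y, z, w].
In Python, from rig import readout, imaging, robot gives the robot as it stands. The module is installed in compiled form; this text tells all that it offers.
- The arm moves only by the tool play_rows, never from a script. Its argument "rows" is text: rows parted by semicolons, each of 7 numbers parted by spaces: the turn, a rotation vector about the tool's x, y, z in rad, then the shift along the tool's x, y, z in mm, then the closure, from 0 (fully open) to 1 (shut). In form: ax ay az tx ty tz gripper; .... A call has 1 to 8 rows; each row shifts and turns the commanded pose from where the row before left it, along the tool's axes as they then stand; what a row does not reach is not made up. A row lasts 1/12 s, in which the tool goes at most 41.7 mm and 7.16 degrees, less where a joint would pass 70% of its speed; a pose out of reach is approached as far as the arm can. A call with a gripper value outside its range is refused whole. The fingers move at their own pace and stop on an object; "squeeze" is the grip in N (left out, the last holds). Time passes only in rows, so rows that do not move let the fingers close. It gives the time, the measured TCP pose, the force and the opening at its end, in the units of the state.
- readout.get_obs(): the state, without advancing time (a new reading comes with each control period).
- imaging.camera(name): name is "scene" or "side" or "wrist"; returns the picture (420x560x3 uint8, blue, green, red); there is no depth.
- imaging.camera_info(name): a dict with "K" (3x3 intrinsics, pixels), "world_to_cam" (4x4, takes a point from world to camera coordinates). Camera axes: x right, y down, z forward; pixel columns grow to the right and rows downward; lengths in m; the calibration is good to about 2 mm. A picture is of the moment at which its call begins: read the wrist's pose just before it. camera_info takes no time and is no camera call; for the wrist camera it gives the pose at the moment of the call.
- robot.hand_in(): hands the job in, once; it reports no verdict.
The state is a dict: "time": time; "q": joint angles; "joint_velocities": joint speeds; "joint_torque": joint torques, N m; "position": TCP position; "tool_rot": TCP orientation; "ft_force": force on the tool from outside, world axes, zero at the start; "moment": the same for the moment, N m; "grip_width": finger opening in m.
Only numpy, scipy, OpenCV 4.12 (cv2) and the standard library are available. Lean on these libraries where they do the work, as an engineer would, in place of code of your own. Each camera call takes 0.05 s, during which the arm holds its last target. There are 200 camera calls.

TASK

Put the day mark on the small red-labelled tin with the spring-fired bench stamp: draw the black pull knob back just until you feel the sear catch, without hauling it hard against its end stop, and let go of it; then stand the tin upright and fully home in the stamp's cradle, let go, and press the red trigger on top, without leaning on it, so that the die is fired against the tin. Never let the striker snap forward on an empty cradle, and leave the other things where they are, the tin staying in the cradle.

Things in the scene. Friction and masses are not known exactly. Their poses are not given: they have to be found in the camera images.
- stamp: bench stamp, screwed down: dark base plate 206 x 76 x 10 mm (local x -138 to 68 mm), grey-green housing (local x -4 to 66 mm, 52 mm wide, top 78 mm over the table), cradle in front, striker sliding through the housing. Origin: on the table. Local +x, level, is the draw direction, away from the cradle; z up. Cradle, die, bolt, knob and trigger all lie at local y = 0
- pull_knob (a point): centre of the black spool-shaped pull knob behind the housing, on the bolt axis, 46 mm over the table, at rest 94 mm along local +x from the stamp's origin; moves with the striker. Waist 20 mm diameter, 28 mm long along the bolt, between flanges of 34 mm; free table below. Pinch its waist from above, fingers closing across the bolt
- striker: sliding striker: brass die block 26 x 26 mm with rubber face, 14 mm bolt, knob; 0.25 kg. Its frame is the stamp's shifted by the draw along local +x. Draw 0 = at rest, die sticking into the empty cradle (face 67 mm along local -x from the stamp's origin), so no tin can enter. A spring pulls it forward with 4 N + 0.22 N per mm drawn. Fired on a tin in the cradle it rests at 8 to 13.5 mm
- sear (a point): fixed point at the sear (catch) inside the housing, unseen, under the bolt. It holds the striker at 22 to 42 mm of draw, set by a hidden nut. Over the 10 mm or so before it, it adds a drag that grows to 4 to 8 N, then drops to below the spring's own pull as it clicks in. Caught, it carries the striker: eased forward 1 to 3 mm, the pull on the hand vanishes. Not caught, the spring keeps pulling and snaps it forward when let go
- end_plate: steel end plate hidden in the rear of the housing (frame: the stamp's), behind a rubber pad. The striker meets the pad just over 1 mm beyond the catch, wherever that lies; the pad gives 1 mm per 6 N, and at 8 N it is squashed flat against the plate: that is hauling too hard
- nest (a point): centre of the cradle floor, 10 mm over the table, 84 mm along local -x from the stamp's origin: a recess 61 mm wide in a locating ring 5 mm high, with a three-faced rubber-lined backrest 52 mm high on the side away from the die. The tin's base belongs here, with about 2 mm of play. Its local +y and -y sides are open for the fingers
- trigger_top (a point): centre of the top of the red round trigger button (31 mm diameter) when not pressed, 94 mm over the table, 36 mm along local +x from the stamp's origin; fixed to the housing
- trigger: the red trigger button, travel 10 mm down. With the striker caught it trips the sear after 3 to 8 mm, at under 10 N, and springs back when let go; over 25 N is leaning on it. Its frame coincides with the stamp's when not pressed
- tin: small closed tin with a red and white label, 57 mm diameter, 72 mm high, about 0.18 kg, standing upright on the table beyond the stamp. Origin: centre of its base; z up
- chilli_shaker: glass shaker with chromed cap and red flakes, 65 mm diameter, 100 mm high, bystander; origin under its centre
- olive_jar: glass jar with black lid and green label, 64 mm diameter, 94 mm high, bystander; origin under its centre
- garlic_b: garlic bulb, 53 mm, bystander; origin under its centre
Things that resemble listed ones, but are neither listed nor needed, are in the scene too. What is shaped like the tin but turquoise or yellow is not meant.

How it is judged:
By the outcome, as a careful person would: the job done as asked, in the order asked, and still so for the second after the job is handed in, with the robot touching nothing.
It also fails if it takes over 72 s, if anything falls off the work surface, if the arm or the gripper's body presses on something with over 40 N, if the wrist force passes 120 N, or if a joint passes its speed limit or range.

## Working session

There is one attempt and no reset: what is moved stays moved. The work goes in short steps, Python scripts to look and compute and a tool call to move; the robot and the scene stay as the last step left them, time stands still between calls to the robot, and variables do not carry over. Pictures are saved under pics/ and viewed, about 8 in all and at most 12, crops included, and the job is handed in when it is done.

Besides the shell and the picture viewer there is one more tool, called after "Emit:" as name(argument=value, ...) on one line, values as JSON. play_rows: Moves the arm, as the interface text tells. Its arguments: {"type":"object","properties":{"rows":{"type":"string"},"squeeze":{"type":"number"}},"required":["rows"]}

```bash
mkdir -p pics; ls; python3 - <<'E'
from rig import readout, imaging
import cv2,numpy as np
o=readout.get_obs();print(o)
for n in("scene","side"):
    im=imaging.camera(n);cv2.imwrite(f"pics/{n}0.png",im)
    i=imaging.camera_info(n);print(n,np.round(i["K"],1).tolist(),np.round(i["world_to_cam"],3).tolist())
E
```

```text
pics
{'time': 0.0, 'q': array([-1.78494604e-01,  5.28482257e-01,  1.43390770e+00, -3.12125643e-05,
        1.18137400e+00, -1.78493570e-01]), 'joint_velocities': array([ 0.00151816, -0.00136758,  0.00051072, -0.00269108, -0.00154399,
        0.00199878]), 'joint_torque': array([-5.45745443e-04, -4.40045428e+01, -1.76593530e+01,  6.32597599e-02,
        5.83207863e-02, -1.53719384e-04]), 'position': array([6.24267496e-01, 1.56027898e-04, 2.21560025e-01]), 'tool_rot': array([1.22420947e-04, 7.07863653e-01, 1.30091567e-04, 7.06349076e-01]), 'ft_force': array([-0.47396455,  0.88736945,  0.4071135 ]), 'moment': array([0.01454156, 0.00036133, 0.02971577]), 'grip_width': 0.08702415423336825}
scene [[415.3, 0.0, 282.5], [0.0, 415.3, 210.7], [0.0, 0.0, 1.0]] [[0.843, -0.538, 0.011, -0.542], [-0.394, -0.63, -0.67, 0.124], [0.367, 0.56, -0.742, 0.863], [0.0, 0.0, 0.0, 1.0]]
side [[525.1, 0.0, 275.4], [0.0, 525.1, 199.9], [0.0, 0.0, 1.0]] [[0.993, -0.119, 0.0, -0.558], [-0.067, -0.562, -0.825, 0.006], [0.099, 0.819, -0.566, 1.256], [0.0, 0.0, 0.0, 1.0]]
```

View pics/scene0.png

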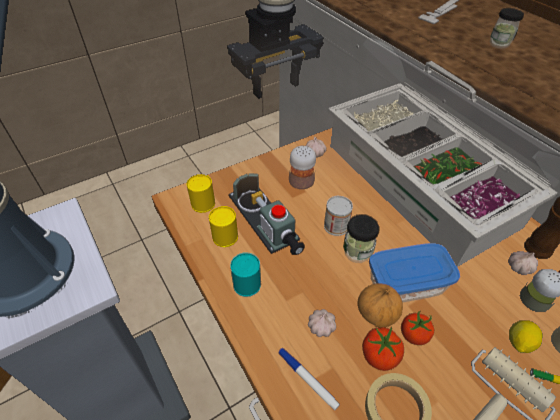

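View pics/side0.png

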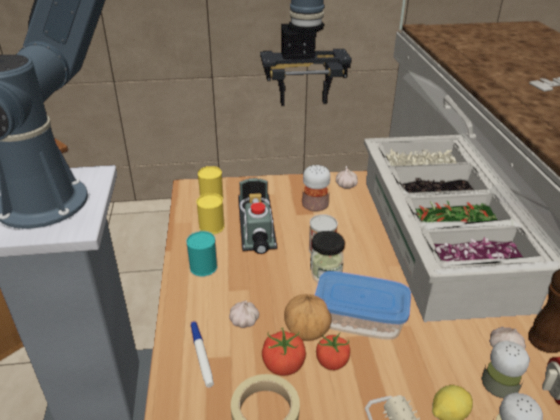

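Candidates for the tin in the scene picture: the red/white-label tin at (338,215), two yellow tins at (201,193) and (223,226), turquoise at (246,275), olive jar at (362,237), and shaker at (302,165). I choose (338,215). In the side view it is at (322,235). The stamp trigger is at (278,211) scene / (258,208) side, and the knob at (296,246) / (261,243).

```bash
cat >h.py <<'E'
import numpy as np,cv2
from rig import readout,imaging
def ray(i,uv):
    M=np.array(i["world_to_cam"]);R=M[:3,:3];c=-R.T@M[:3,3]
    d=R.T@np.linalg.inv(i["K"])@np.array([uv[0],uv[1],1.]);return c,d/np.linalg.norm(d)
def plane(i,uv,z):
    c,d=ray(i,uv);return c+d*(z-c[2])/d[2]
def tri(rs):
    A=sum(np.eye(3)-np.outer(d,d) for c,d in rs);b=sum((np.eye(3)-np.outer(d,d))@c for c,d in rs)
    return np.linalg.solve(A,b)
def proj(i,p):
    q=np.array(i["world_to_cam"])@np.r_[p,1];q=np.array(i["K"])@q[:3];return q[:2]/q[2]
def blobs(m,off=(0,0),amin=20):
    n,l,s,c=cv2.connectedComponentsWithStats(m.astype('uint8'))
    return [(c[k]+off,s[k]) for k in range(1,n) if s[k][4]>=amin]
E
python3 - <<'E'
from h import *
np.set_printoptions(precision=4,suppress=True)
I={n:imaging.camera_info(n) for n in("scene","side")}
box={"scene":(225,170,400,275),"side":(230,170,350,290)}
out=[]
for n in I:
    im=cv2.imread(f"pics/{n}0.png");x0,y0,x1,y1=box[n];c=im[y0:y1,x0:x1];h=cv2.cvtColor(c,cv2.COLOR_BGR2HSV)
    red=((h[...,0]<6)|(h[...,0]>174))&(h[...,1]>190)&(h[...,2]>110)
    print(n,"red",[(np.round(a,1),s.tolist()) for a,s in blobs(red,(x0,y0),8)])
    for a,s in blobs(red,(x0,y0),40):print(" trig@.092",plane(I[n],a,.092))
    blk=h[...,2]<40
    print("blk",[(np.round(a,1),s.tolist()) for a,s in blobs(blk,(x0,y0),30)])
    out.append(cv2.resize(c,(390,390*c.shape[0]//c.shape[1]),interpolation=cv2.INTER_CUBIC))
H=max(o.shape[0] for o in out)
cv2.imwrite("pics/crop1.png",np.hstack([cv2.copyMakeBorder(o,0,H-o.shape[0],0,0,cv2.BORDER_CONSTANT) for o in out]))
print("knob",tri([ray(I["scene"],(296,246)),ray(I["side"],(261,243))]))
print("tin top .072",plane(I["scene"],(339,205),.072),plane(I["side"],(324,225),.072))
E
```

```text
scene red [(array([278.2, 210.9]), [47, 35, 13, 13, 140])]
 trig@.092 [ 0.496  -0.2124  0.092 ]
blk [(array([249.6, 205. ]), [16, 30, 19, 9, 56]), (array([362.8, 228.5]), [122, 46, 31, 26, 472]), (array([291.9, 242. ]), [57, 62, 22, 22, 201])]
side red [(array([257.3, 211.1]), [23, 40, 10, 3, 14])]
blk [(array([253.1, 188.3]), [13, 12, 22, 16, 246]), (array([259.7, 239.6]), [23, 63, 16, 18, 143]), (array([326.4, 249.9]), [83, 73, 30, 12, 123])]
knob [ 0.4976 -0.2803  0.0509]
tin top .072 [ 0.6263 -0.2523  0.072 ] [ 0.6295 -0.2615  0.072 ]
```

View pics/crop1.png

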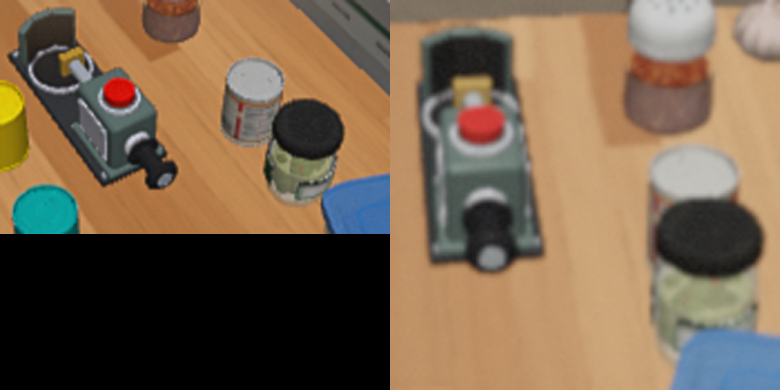

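The crop confirms the red/white label tin beyond the stamp. Two world-fixed cues put the draw direction at about world -y. I'm moving above the stamp for a close look.

Emit:
play_rows(rows="0 0 0 -4 -34 -14 0;0 0 0 -4 -34 -14 0;0 0 0 -4 -34 -14 0;0 0 0 -4 -34 -14 0;0 0 0 -4 -34 -14 0;0 0 0 -4 -34 -14 0;0 0 0 0 0 0 0;0 0 0 0 0 0 0")

```text
time: 0.77
position: [0.5402, -0.2058, 0.2464]
tool_rot: [0.002, 0.707, -0.001, 0.707]
ft_force: [-1.0, 0.7, 0.1]
grip_width: 0.0872
```

```bash
python3 - <<'E'
from h import *
o=readout.get_obs();i=imaging.camera_info("wrist");im=imaging.camera("wrist");cv2.imwrite("pics/w1.png",im)
import pickle;pickle.dump(i,open("w1.pkl","wb"))
print(o["position"],o["tool_rot"],np.round(i["K"],1).tolist(),np.round(i["world_to_cam"],3).tolist())
E
```

```text
[ 0.54021303 -0.20582509  0.24641772] [ 0.00158617  0.70714848 -0.00134728  0.70706201] [[326.1, 0.0, 282.9], [0.0, 326.1, 215.6], [0.0, 0.0, 1.0]] [[1.0, -0.005, -0.001, -0.541], [-0.004, -0.967, 0.255, -0.234], [-0.002, -0.255, -0.967, 0.362], [0.0, 0.0, 0.0, 1.0]]
```

View pics/w1.png

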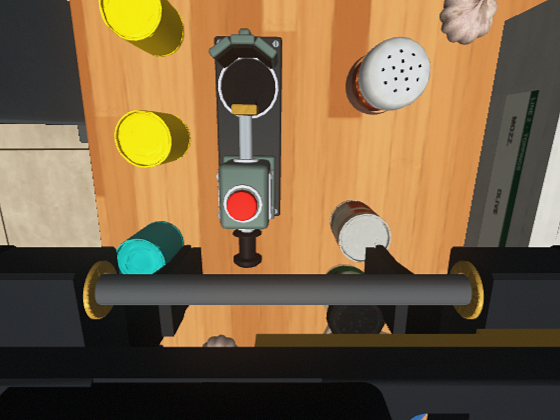

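The picture shows the stamp nearly along world y: trigger at (242,205), knob at (247,249), cradle ring around (248,88), tin top at (363,238).

```bash
python3 - <<'E'
from h import *
import pickle
np.set_printoptions(precision=4,suppress=True)
i=pickle.load(open("w1.pkl","rb"));im=cv2.imread("pics/w1.png");h=cv2.cvtColor(im,cv2.COLOR_BGR2HSV)
red=((h[...,0]<6)|(h[...,0]>174))&(h[...,1]>170)&(h[...,2]>110);red[:170]=0;red[240:]=0;red[:,:210]=0;red[:,280:]=0
for a,s in blobs(red,amin=100):print("trig",a,s,plane(i,a,.093))
# knob: dark row spans
for r in list(range(226,268,3)):
    c=np.where(h[r,215:280,2]<60)[0]+215
    if len(c):
        a,b=plane(i,(c[0],r),.046),plane(i,(c[-1]+1,r),.046);print("knob",r,c[0],c[-1],(a+b)[:2]/2,1e3*(b-a)[0].round(4))
# bolt
for r in (118,130,145,152):
    row=im[r,222:272].astype(int);print("bolt",r,[int(x) for x in h[r,230:262,2]])
# tin top: lid pixels greyish
t=(h[...,1]<45)&(h[...,2]>120);t[:195]=0;t[268:]=0;t[:,:325]=0;t[:,395:]=0
for a,s in blobs(t,amin=300):print("tin",a,s)
# dark ring floor
d=h[...,2]<70;d[:50]=0;d[125:]=0;d[:,:215]=0;d[:,283:]=0
for a,s in blobs(d,amin=200):print("nest dark",a,s)
c=im[40:280,200:400];cv2.imwrite("pics/crop2.png",cv2.resize(c,None,fx=3,fy=2.5*1,interpolation=cv2.INTER_CUBIC) if 0 else cv2.resize(c,(500,600),interpolation=cv2.INTER_CUBIC))
E
```

```text
trig [241.4147 205.5708] [227 192  30  29 692] [ 0.4988 -0.2096  0.093 ]
knob 229 237 258 [ 0.4992 -0.2485] 25.7
knob 232 234 260 [ 0.4985 -0.2522] 31.6
knob 235 235 258 [ 0.4978 -0.2559] 28.1
knob 238 240 254 [ 0.4983 -0.2596] 17.6
knob 241 240 254 [ 0.4982 -0.2633] 17.7
knob 244 240 254 [ 0.498 -0.267] 17.7
knob 247 240 254 [ 0.4979 -0.2708] 17.8
knob 250 240 254 [ 0.4978 -0.2746] 17.8
knob 253 239 256 [ 0.4983 -0.2784] 21.4
knob 256 234 260 [ 0.4975 -0.2822] 32.2
knob 259 234 260 [ 0.4974 -0.286 ] 32.300000000000004
knob 262 235 259 [ 0.4973 -0.2899] 30.0
knob 265 238 255 [ 0.4966 -0.2937] 21.6
bolt 118 [67, 66, 66, 67, 69, 67, 68, 66, 72, 134, 179, 195, 198, 196, 194, 193, 197, 201, 193, 174, 145, 103, 98, 108, 98, 88, 87, 74, 64, 64, 67, 70]
bolt 130 [70, 71, 68, 68, 67, 69, 70, 68, 65, 124, 172, 194, 199, 196, 194, 193, 195, 199, 196, 179, 151, 109, 74, 68, 69, 68, 69, 69, 69, 70, 70, 70]
bolt 145 [73, 73, 71, 71, 70, 71, 72, 71, 67, 113, 161, 191, 200, 197, 196, 193, 194, 199, 199, 182, 158, 122, 83, 70, 71, 71, 69, 69, 72, 69, 71, 69]
bolt 152 [73, 71, 73, 72, 71, 73, 72, 72, 69, 92, 153, 189, 200, 198, 195, 193, 195, 199, 197, 184, 157, 126, 87, 67, 72, 73, 73, 70, 71, 71, 73, 73]
tin [362.5602 235.1994] [ 338  214   53   48 1685]
nest dark [250.3221  80.1411] [ 215   50   67   75 3359]
nest dark [224.6492 113.6   ] [216  89  23  36 325]
```

View pics/crop2.png

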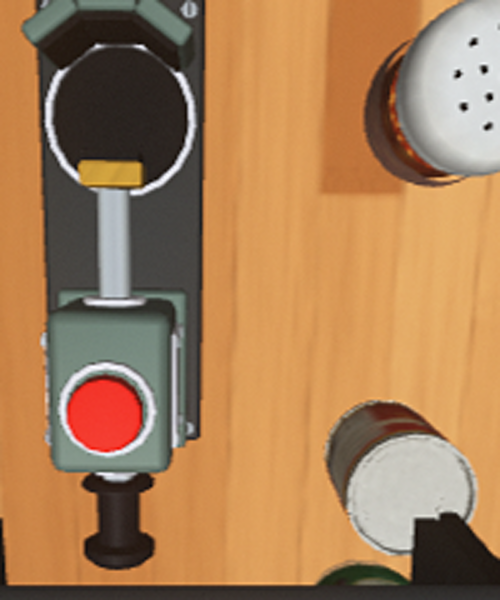

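```bash
python3 - <<'E'
from h import *
import pickle
np.set_printoptions(precision=4,suppress=True)
i=pickle.load(open("w1.pkl","rb"))
for u,r in((244.9,118),(245.1,130),(245.4,145),(245.5,152),(247.5,244)):print("axis",plane(i,(u,r),.046))
print("ring",plane(i,(248.6,88),.015),plane(i,(218.8,88),.015),plane(i,(278.4,88),.015),plane(i,(248.6,58),.015),plane(i,(248.6,117),.015))
print("tin",plane(i,(364.4,237.4),.072),plane(i,(338.8,237.4),.072)-plane(i,(390,237.4),.072))
print("plate L/R top,bot",[plane(i,(200+a/2.5,40+b/2.5),.01)[:2] for a,b in((40,60),(47,290),(203,10),(200,438))])
E
```

```text
axis [ 0.4999 -0.1244  0.046 ]
axis [ 0.4997 -0.1368  0.046 ]
axis [ 0.4994 -0.1527  0.046 ]
axis [ 0.4993 -0.1602  0.046 ]
axis [ 0.498 -0.267  0.046]
ring [ 0.5017 -0.0908  0.015 ] [ 0.4679 -0.0906  0.015 ] [ 0.5355 -0.091   0.015 ] [ 0.5027 -0.0596  0.015 ] [ 0.5007 -0.1223  0.015 ]
tin [ 0.6288 -0.2507  0.072 ] [-0.0558  0.0002  0.    ]
plate L/R top,bot [array([ 0.4652, -0.0646]), array([ 0.4627, -0.1671]), array([ 0.539 , -0.0445]), array([ 0.5363, -0.2415])]
```

Emit:
play_rows(rows="0.013 0 0 0 -31 -21 0;0 0 0 0 -31 -21 0;0 0 0 30 0 0 0;0 0 0 30 0 0 0;0 0 0 30 0 0 0;0 0 0 30 0 0 0;0 0 0 0 0 0 0;0 0 0 0 0 0 0")

```text
time: 1.48
position: [0.4981, -0.2635, 0.1251]
tool_rot: [0.005, 0.708, -0.003, 0.706]
ft_force: [-0.0, -0.4, 0.4]
grip_width: 0.0869
```

```bash
python3 - <<'E'
from h import *
import pickle
i=imaging.camera_info("wrist");im=imaging.camera("wrist");cv2.imwrite("pics/w2.png",im)
pickle.dump(i,open("w2.pkl","wb"));o=readout.get_obs();print(o["position"],o["tool_rot"])
for p in((.498,-.268,.046),(.4988,-.2096,.094)):print(proj(i,p))
E
```

```text
[ 0.49931755 -0.26466416  0.12677153] [ 0.00413844  0.70719872 -0.00377814  0.70699263]
[283.2554522  228.16654109]
[283.24002558 156.77579405]
```

View pics/w2.png

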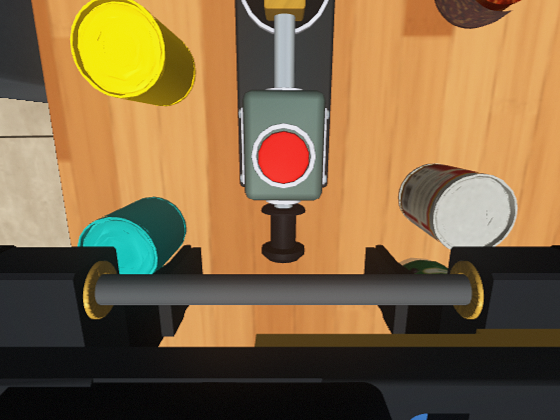

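The knob at (283,229) and trigger at (283,157) match my predictions to within a pixel. I'll descend and pinch.

Emit:
play_rows(rows="0 0 0 25 -2 -1 0;0 0 0 25 0 0 0;0 0 0 25 0 0 0;0 0 0 25 0 0 0;0 0 0 0 0 0 0;0 0 0 0 0 0 0")

```text
time: 2.03
position: [0.4984, -0.2677, 0.0275]
tool_rot: [0.004, 0.707, -0.005, 0.707]
ft_force: [-0.7, -0.5, -0.7]
grip_width: 0.0875
```

Emit:
play_rows(rows="0 0 0 0 0 0 1;0 0 0 0 0 0 1;0 0 0 0 0 0 1;0 0 0 0 0 0 1;0 0 0 0 0 0 1;0 0 0 0 0 0 1;0 0 0 0 0 0 1;0 0 0 0 0 0 1", squeeze=35)

```text
time: 2.7
position: [0.4975, -0.2677, 0.0266]
tool_rot: [0.005, 0.707, -0.005, 0.707]
ft_force: [-0.6, 0.2, -0.3]
grip_width: 0.0416
```

Emit:
play_rows(rows="0 0 0 0 0 0 1;0 0 0 0 0 0 1;0 0 0 0 0 0 1;0 0 0 0 0 0 1;0 0 0 0 0 0 1;0 0 0 0 0 0 1;0 0 0 0 0 0 1;0 0 0 0 0 0 1")

```text
time: 3.37
position: [0.4977, -0.2677, 0.0264]
tool_rot: [0.005, 0.707, -0.005, 0.707]
ft_force: [1.1, 1.0, -2.7]
grip_width: 0.0188
```

Pinched at 19 mm opening. I'm drawing in steps.

Emit:
play_rows(rows="0 0 0 0 -4 0 1;0 0 0 0 -4 0 1;0 0 0 0 -2 0 1;0 0 0 0 0 0 1;0 0 0 0 0 0 1")

```text
time: 3.78
position: [0.4975, -0.276, 0.0264]
tool_rot: [0.006, 0.707, -0.004, 0.707]
ft_force: [4.6, 5.7, -0.7]
grip_width: 0.0191
```

Emit:
play_rows(rows="0 0 0 0 -2 0 1;0 0 0 0 -2 0 1;0 0 0 0 0 0 1;0 0 0 0 0 0 1")

```text
time: 4.12
position: [0.4974, -0.2796, 0.0264]
tool_rot: [0.006, 0.707, -0.004, 0.707]
ft_force: [2.8, 6.9, -0.4]
grip_width: 0.0189
```

Emit:
play_rows(rows="0 0 0 0 -2 0 1;0 0 0 0 0 0 1;0 0 0 0 0 0 1")

```text
time: 4.37
position: [0.4974, -0.2814, 0.0264]
tool_rot: [0.006, 0.707, -0.004, 0.707]
ft_force: [3.5, 6.0, 1.1]
grip_width: 0.0186
```

Emit:
play_rows(rows="0 0 0 0 -2 0 1;0 0 0 0 0 0 1;0 0 0 0 0 0 1")

```text
time: 4.62
position: [0.4973, -0.2832, 0.0264]
tool_rot: [0.006, 0.707, -0.004, 0.707]
ft_force: [3.8, 7.2, 0.8]
grip_width: 0.0189
```

Emit:
play_rows(rows="0 0 0 0 -1 0 1;0 0 0 0 0 0 1;0 0 0 0 0 0 1")

```text
time: 4.87
position: [0.4973, -0.2841, 0.0264]
tool_rot: [0.006, 0.707, -0.003, 0.707]
ft_force: [4.4, 7.0, 0.2]
grip_width: 0.0187
```

Emit:
play_rows(rows="0 0 0 0 -1 0 1;0 0 0 0 0 0 1;0 0 0 0 0 0 1")

```text
time: 5.12
position: [0.4973, -0.285, 0.0264]
tool_rot: [0.007, 0.707, -0.003, 0.707]
ft_force: [3.5, 7.5, 0.6]
grip_width: 0.0189
```

Emit:
play_rows(rows="0 0 0 0 -1 0 1;0 0 0 0 0 0 1;0 0 0 0 0 0 1")

```text
time: 5.37
position: [0.4973, -0.2859, 0.0264]
tool_rot: [0.007, 0.707, -0.003, 0.707]
ft_force: [5.0, 8.5, 0.7]
grip_width: 0.0195
```

Emit:
play_rows(rows="0 0 0 0 -1 0 1;0 0 0 0 0 0 1;0 0 0 0 0 0 1")

```text
time: 5.62
position: [0.4973, -0.2868, 0.0264]
tool_rot: [0.007, 0.707, -0.003, 0.707]
ft_force: [5.1, 8.7, 0.1]
grip_width: 0.0188
```

Emit:
play_rows(rows="0 0 0 0 -1 0 1;0 0 0 0 0 0 1;0 0 0 0 0 0 1")

```text
time: 5.87
position: [0.4973, -0.2877, 0.0264]
tool_rot: [0.007, 0.707, -0.003, 0.707]
ft_force: [4.7, 8.0, 0.1]
grip_width: 0.0186
```

Emit:
play_rows(rows="0 0 0 0 -1 0 1;0 0 0 0 0 0 1;0 0 0 0 0 0 1")

```text
time: 6.12
position: [0.4973, -0.2886, 0.0264]
tool_rot: [0.007, 0.707, -0.003, 0.707]
ft_force: [4.5, 8.9, 1.3]
grip_width: 0.0191
```

Emit:
play_rows(rows="0 0 0 0 -1 0 1;0 0 0 0 0 0 1;0 0 0 0 0 0 1")

```text
time: 6.37
position: [0.4972, -0.2895, 0.0264]
tool_rot: [0.007, 0.707, -0.003, 0.707]
ft_force: [4.8, 9.1, 0.5]
grip_width: 0.0191
```

Emit:
play_rows(rows="0 0 0 0 -1 0 1;0 0 0 0 0 0 1;0 0 0 0 0 0 1")

```text
time: 6.62
position: [0.4972, -0.2904, 0.0264]
tool_rot: [0.007, 0.707, -0.003, 0.707]
ft_force: [5.5, 9.2, 0.7]
grip_width: 0.0192
```

Emit:
play_rows(rows="0 0 0 0 -1 0 1;0 0 0 0 0 0 1;0 0 0 0 0 0 1")

```text
time: 6.87
position: [0.4972, -0.2913, 0.0264]
tool_rot: [0.007, 0.707, -0.003, 0.707]
ft_force: [4.7, 9.2, 1.5]
grip_width: 0.0188
```

Emit:
play_rows(rows="0 0 0 0 -1 0 1;0 0 0 0 0 0 1;0 0 0 0 0 0 1")

```text
time: 7.12
position: [0.4972, -0.2922, 0.0264]
tool_rot: [0.007, 0.707, -0.003, 0.707]
ft_force: [5.5, 9.3, 1.4]
grip_width: 0.0186
```

Emit:
play_rows(rows="0 0 0 0 -1 0 1;0 0 0 0 0 0 1;0 0 0 0 0 0 1")

```text
time: 7.37
position: [0.4971, -0.2931, 0.0264]
tool_rot: [0.007, 0.707, -0.003, 0.707]
ft_force: [4.6, 9.1, 0.7]
grip_width: 0.0192
```

Emit:
play_rows(rows="0 0 0 0 -1 0 1;0 0 0 0 0 0 1;0 0 0 0 0 0 1")

```text
time: 7.62
position: [0.4971, -0.294, 0.0264]
tool_rot: [0.007, 0.707, -0.003, 0.707]
ft_force: [5.3, 9.8, 1.6]
grip_width: 0.019
```

Emit:
play_rows(rows="0 0 0 0 -1 0 1;0 0 0 0 0 0 1;0 0 0 0 0 0 1")

```text
time: 7.87
position: [0.4971, -0.295, 0.0264]
tool_rot: [0.007, 0.707, -0.003, 0.707]
ft_force: [6.3, 9.4, 1.4]
grip_width: 0.019
```

Emit:
play_rows(rows="0 0 0 0 -1 0 1;0 0 0 0 0 0 1;0 0 0 0 0 0 1")

```text
time: 8.12
position: [0.4971, -0.2959, 0.0264]
tool_rot: [0.007, 0.707, -0.003, 0.707]
ft_force: [5.1, 10.6, 1.0]
grip_width: 0.0187
```

Emit:
play_rows(rows="0 0 0 0 -1 0 1;0 0 0 0 0 0 1;0 0 0 0 0 0 1")

```text
time: 8.37
position: [0.4971, -0.2963, 0.0264]
tool_rot: [0.008, 0.708, -0.003, 0.707]
ft_force: [5.8, 11.2, 1.6]
grip_width: 0.019
```

Emit:
play_rows(rows="0 0 0 0 -1 0 1;0 0 0 0 0 0 1;0 0 0 0 0 0 1")

```text
time: 8.62
position: [0.4971, -0.2966, 0.0264]
tool_rot: [0.008, 0.708, -0.002, 0.707]
ft_force: [6.6, 12.3, 3.1]
grip_width: 0.0184
```

Force is rising above the bare spring line, so the sear drag has started. I'm continuing in small steps.

Emit:
play_rows(rows="0 0 0 0 -1 0 1;0 0 0 0 0 0 1;0 0 0 0 0 0 1")

```text
time: 8.87
position: [0.497, -0.2972, 0.0264]
tool_rot: [0.008, 0.708, -0.002, 0.707]
ft_force: [7.3, 13.4, 2.2]
grip_width: 0.019
```

Emit:
play_rows(rows="0 0 0 0 -0.5 0 1;0 0 0 0 0 0 1;0 0 0 0 0 0 1")

```text
time: 9.12
position: [0.497, -0.2974, 0.0264]
tool_rot: [0.009, 0.708, -0.002, 0.706]
ft_force: [7.1, 14.5, 4.0]
grip_width: 0.019
```

```bash
python3 - <<'E'
from rig import readout
o=readout.get_obs();print(o["time"],o["position"],o["ft_force"],o["moment"],o["joint_velocities"].round(4))
E
```

```text
9.1167 [ 0.49701541 -0.29739367  0.02636558] [ 7.06109914 14.48002293  3.98820605] [ 2.24895882 -1.12607233 -0.06548665] [ 0.0015 -0.0004  0.0002  0.0006  0.0012 -0.0011]
```

The excess over the spring is about 4 N and ambiguous, so I'll ease forward to test whether it is caught. This is harmless while gripped.

Emit:
play_rows(rows="0 0 0 0 1 0 1;0 0 0 0 0 0 1;0 0 0 0 0 0 1")

```text
time: 9.37
position: [0.497, -0.2973, 0.0264]
tool_rot: [0.008, 0.708, -0.002, 0.707]
ft_force: [6.3, 12.6, 2.3]
grip_width: 0.0192
```

Emit:
play_rows(rows="0 0 0 0 1 0 1;0 0 0 0 0 0 1;0 0 0 0 0 0 1")

```text
time: 9.62
position: [0.4971, -0.2967, 0.0264]
tool_rot: [0.008, 0.708, -0.003, 0.707]
ft_force: [6.2, 11.5, 2.3]
grip_width: 0.0188
```

Emit:
play_rows(rows="0 0 0 0 1 0 1;0 0 0 0 0 0 1;0 0 0 0 0 0 1")

```text
time: 9.87
position: [0.4971, -0.2961, 0.0264]
tool_rot: [0.007, 0.708, -0.003, 0.707]
ft_force: [4.8, 10.8, 1.3]
grip_width: 0.0188
```

Emit:
play_rows(rows="0 0 0 0 1 0 1;0 0 0 0 0 0 1;0 0 0 0 0 0 1")

```text
time: 10.12
position: [0.4971, -0.2953, 0.0264]
tool_rot: [0.007, 0.707, -0.003, 0.707]
ft_force: [5.2, 9.9, 1.6]
grip_width: 0.0196
```

It is not caught: the pull stays at the spring value when eased. Before continuing I'll check that the hand isn't touching a neighbour, such as the olive jar.

```bash
python3 - <<'E'
from h import *
i=imaging.camera_info("scene");s=imaging.camera_info("side")
print("jar lid",plane(i,(362.8,226),.094),plane(s,(327,245),.094))
a=imaging.camera("scene")[150:300,190:390];b=imaging.camera("side")[150:300,190:390]
cv2.imwrite("pics/chk.png",np.hstack([cv2.resize(x,(400,300),interpolation=cv2.INTER_CUBIC) for x in(a,b)]))
E
```

```text
jar lid [ 0.61683893 -0.3379676   0.094     ] [ 0.61616229 -0.35108725  0.094     ]
```

View pics/chk.png

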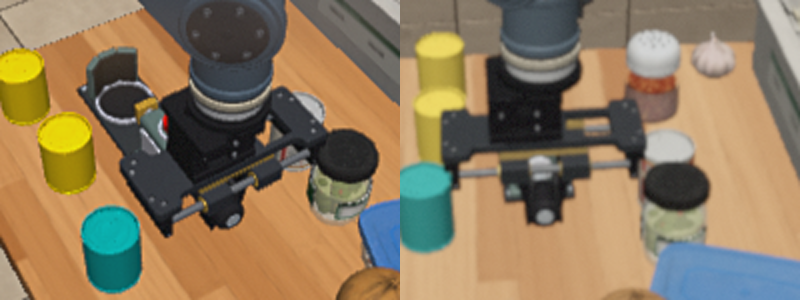

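The jar (0.617, -0.344) sits under the end of the gripper body with only about 2 mm of vertical clearance. I'll ease the knob back to rest under grip and regrip 8 mm higher.

Emit:
play_rows(rows="0 0 0 0 5 0 1;0 0 0 0 5 0 1;0 0 0 0 5 0 1;0 0 0 0 5 0 1;0 0 0 0 5 0 1;0 0 0 0 3 0 1;0 0 0 0 1 0 1;0 0 0 0 0 0 1")

```text
time: 10.88
position: [0.4977, -0.2685, 0.0264]
tool_rot: [0.005, 0.707, -0.004, 0.707]
ft_force: [3.8, 4.0, -0.8]
grip_width: 0.019
```

Emit:
play_rows(rows="0 0 0 0 1 0 1;0 0 0 0 1 0 1;0 0 0 0 0.5 0 1;0 0 0 0 0 0 1;0 0 0 0 0 0 1")

```text
time: 11.3
position: [0.4976, -0.2677, 0.0265]
tool_rot: [0.005, 0.707, -0.005, 0.707]
ft_force: [2.9, 2.1, -2.5]
grip_width: 0.0191
```

Emit:
play_rows(rows="0 0 0 0 0 0 0.6;0 0 0 0 0 0 0.6;0 0 0 0 0 0 0.6;0 0 0 0 0 0 0.6;0 0 0 -4 0 0.5 0.6;0 0 0 -4 0 0.5 0.6;0 0 0 0 0 0 0.6;0 0 0 0 0 0 1")

```text
time: 11.97
position: [0.4989, -0.268, 0.0351]
tool_rot: [0.004, 0.707, -0.005, 0.707]
ft_force: [-0.5, -1.2, 1.6]
grip_width: 0.0321
```

Emit:
play_rows(rows="0 0 0 0 0 0 1;0 0 0 0 0 0 1;0 0 0 0 0 0 1;0 0 0 0 0 0 1;0 0 0 0 0 0 1;0 0 0 0 0 0 1", squeeze=40)

```text
time: 12.47
position: [0.4978, -0.2675, 0.0345]
tool_rot: [0.005, 0.708, -0.004, 0.707]
ft_force: [-3.6, -1.6, 3.3]
grip_width: 0.0191
```

Emit:
play_rows(rows="0 0 0 0 -4 0 1;0 0 0 0 -4 0 1;0 0 0 0 -4 0 1;0 0 0 0 -4 0 1;0 0 0 0 -4 0 1;0 0 0 0 0 0 1;0 0 0 0 0 0 1;0 0 0 0 0 0 1")

```text
time: 13.13
position: [0.4974, -0.2848, 0.0344]
tool_rot: [0.007, 0.708, -0.003, 0.706]
ft_force: [-1.6, 7.9, 6.0]
grip_width: 0.0188
```

Emit:
play_rows(rows="0 0 0 0 -2 0 1;0 0 0 0 -2 0 1;0 0 0 0 -2 0 1;0 0 0 0 -2 0 1;0 0 0 0 0 0 1;0 0 0 0 0 0 1")

```text
time: 13.63
position: [0.4973, -0.2921, 0.0344]
tool_rot: [0.007, 0.708, -0.003, 0.706]
ft_force: [-0.3, 8.3, 6.9]
grip_width: 0.0188
```

Emit:
play_rows(rows="0 0 0 0 -1 0 1;0 0 0 0 -1 0 1;0 0 0 0 0 0 1;0 0 0 0 0 0 1")

```text
time: 13.97
position: [0.4972, -0.2938, 0.0344]
tool_rot: [0.008, 0.708, -0.003, 0.706]
ft_force: [-0.9, 9.4, 6.3]
grip_width: 0.0189
```

Emit:
play_rows(rows="0 0 0 0 -1 0 1;0 0 0 0 -1 0 1;0 0 0 0 0 0 1;0 0 0 0 0 0 1")

```text
time: 14.3
position: [0.4972, -0.2956, 0.0344]
tool_rot: [0.008, 0.708, -0.002, 0.706]
ft_force: [-0.9, 9.7, 7.5]
grip_width: 0.0187
```

Emit:
play_rows(rows="0 0 0 0 -1 0 1;0 0 0 0 0 0 1;0 0 0 0 0 0 1")

```text
time: 14.55
position: [0.4972, -0.2962, 0.0344]
tool_rot: [0.008, 0.708, -0.002, 0.706]
ft_force: [0.9, 11.5, 7.1]
grip_width: 0.0191
```

The onset is the same at about 28 mm, so this is real sear drag and not the jar. Continuing.

Emit:
play_rows(rows="0 0 0 0 -1 0 1;0 0 0 0 0 0 1;0 0 0 0 0 0 1")

```text
time: 14.8
position: [0.4972, -0.2965, 0.0344]
tool_rot: [0.008, 0.708, -0.002, 0.706]
ft_force: [1.5, 12.6, 6.7]
grip_width: 0.0191
```

Emit:
play_rows(rows="0 0 0 0 -1 0 1;0 0 0 0 0 0 1;0 0 0 0 0 0 1")

```text
time: 15.05
position: [0.4971, -0.297, 0.0344]
tool_rot: [0.009, 0.708, -0.002, 0.706]
ft_force: [1.3, 14.4, 9.2]
grip_width: 0.019
```

Emit:
play_rows(rows="0 0 0 0 -1 0 1;0 0 0 0 0 0 1;0 0 0 0 0 0 1")

```text
time: 15.3
position: [0.4971, -0.2976, 0.0344]
tool_rot: [0.009, 0.708, -0.002, 0.706]
ft_force: [1.9, 14.5, 8.7]
grip_width: 0.0189
```

Emit:
play_rows(rows="0 0 0 0 -0.5 0 1;0 0 0 0 0 0 1;0 0 0 0 0 0 1")

```text
time: 15.55
position: [0.4971, -0.2979, 0.0344]
tool_rot: [0.009, 0.708, -0.001, 0.706]
ft_force: [0.6, 15.3, 8.9]
grip_width: 0.0188
```

Emit:
play_rows(rows="0 0 0 0 -0.5 0 1;0 0 0 0 0 0 1;0 0 0 0 0 0 1")

```text
time: 15.8
position: [0.4971, -0.2982, 0.0344]
tool_rot: [0.009, 0.708, -0.001, 0.706]
ft_force: [1.8, 14.7, 8.9]
grip_width: 0.0187
```

Emit:
play_rows(rows="0 0 0 0 -0.5 0 1;0 0 0 0 0 0 1;0 0 0 0 0 0 1")

```text
time: 16.05
position: [0.4971, -0.2986, 0.0344]
tool_rot: [0.009, 0.708, -0.001, 0.706]
ft_force: [2.3, 16.1, 8.9]
grip_width: 0.019
```

Emit:
play_rows(rows="0 0 0 0 -0.5 0 1;0 0 0 0 0 0 1;0 0 0 0 0 0 1")

```text
time: 16.3
position: [0.4971, -0.2989, 0.0344]
tool_rot: [0.009, 0.708, -0.001, 0.706]
ft_force: [2.1, 15.7, 9.0]
grip_width: 0.0191
```

Emit:
play_rows(rows="0 0 0 0 -0.5 0 1;0 0 0 0 0 0 1;0 0 0 0 0 0 1")

```text
time: 16.55
position: [0.4971, -0.2992, 0.0344]
tool_rot: [0.009, 0.708, -0.001, 0.706]
ft_force: [3.3, 16.2, 10.2]
grip_width: 0.019
```

Emit:
play_rows(rows="0 0 0 0 -0.5 0 1;0 0 0 0 0 0 1;0 0 0 0 0 0 1")

```text
time: 16.8
position: [0.497, -0.2996, 0.0344]
tool_rot: [0.01, 0.708, -0.001, 0.706]
ft_force: [2.5, 16.4, 8.8]
grip_width: 0.0191
```

Emit:
play_rows(rows="0 0 0 0 -0.5 0 1;0 0 0 0 0 0 1;0 0 0 0 0 0 1")

```text
time: 17.05
position: [0.497, -0.3, 0.0344]
tool_rot: [0.01, 0.708, -0.001, 0.706]
ft_force: [1.8, 17.8, 9.4]
grip_width: 0.019
```

Emit:
play_rows(rows="0 0 0 0 -0.5 0 1;0 0 0 0 0 0 1;0 0 0 0 0 0 1")

```text
time: 17.3
position: [0.497, -0.3003, 0.0344]
tool_rot: [0.01, 0.708, -0.001, 0.706]
ft_force: [3.1, 17.3, 9.0]
grip_width: 0.0187
```

Emit:
play_rows(rows="0 0 0 0 -0.5 0 1;0 0 0 0 0 0 1;0 0 0 0 0 0 1")

```text
time: 17.55
position: [0.497, -0.3006, 0.0344]
tool_rot: [0.01, 0.708, -0.001, 0.706]
ft_force: [3.2, 17.7, 10.6]
grip_width: 0.0189
```

Emit:
play_rows(rows="0 0 0 0 -0.5 0 1;0 0 0 0 0 0 1;0 0 0 0 0 0 1")

```text
time: 17.8
position: [0.497, -0.301, 0.0344]
tool_rot: [0.01, 0.708, -0.001, 0.706]
ft_force: [2.1, 18.3, 10.5]
grip_width: 0.019
```

Emit:
play_rows(rows="0 0 0 0 -0.5 0 1;0 0 0 0 0 0 1;0 0 0 0 0 0 1")

```text
time: 18.05
position: [0.497, -0.3013, 0.0344]
tool_rot: [0.01, 0.708, -0.001, 0.706]
ft_force: [1.9, 17.9, 10.6]
grip_width: 0.019
```

Emit:
play_rows(rows="0 0 0 0 -0.5 0 1;0 0 0 0 0 0 1;0 0 0 0 0 0 1")

```text
time: 18.3
position: [0.497, -0.3018, 0.0344]
tool_rot: [0.01, 0.708, -0.001, 0.706]
ft_force: [3.0, 19.5, 10.4]
grip_width: 0.0192
```

Emit:
play_rows(rows="0 0 0 0 -0.4 0 1;0 0 0 0 0 0 1")

```text
time: 18.47
position: [0.497, -0.302, 0.0344]
tool_rot: [0.01, 0.709, -0.001, 0.706]
ft_force: [3.5, 19.1, 9.8]
grip_width: 0.0188
```

Emit:
play_rows(rows="0 0 0 0 -0.4 0 1;0 0 0 0 0 0 1")

```text
time: 18.63
position: [0.497, -0.3023, 0.0344]
tool_rot: [0.01, 0.709, -0.001, 0.706]
ft_force: [1.8, 19.7, 10.2]
grip_width: 0.0189
```

Emit:
play_rows(rows="0 0 0 0 -0.4 0 1;0 0 0 0 0 0 1")

```text
time: 18.8
position: [0.497, -0.3039, 0.0344]
tool_rot: [0.009, 0.708, -0.001, 0.706]
ft_force: [2.0, 12.6, 8.4]
grip_width: 0.0189
```

Click: the hand jumped 1.6 mm and the force dropped from 19.7 to 12.6 N. I'll ease forward now to confirm the catch.

Emit:
play_rows(rows="0 0 0 0 2 0 1;0 0 0 0 1 0 1;0 0 0 0 0 0 1;0 0 0 0 0 0 1")

```text
time: 19.13
position: [0.497, -0.3026, 0.0344]
tool_rot: [0.008, 0.708, -0.002, 0.706]
ft_force: [0.7, 11.6, 7.8]
grip_width: 0.0188
```

Emit:
play_rows(rows="0 0 0 0 1 0 1;0 0 0 0 1 0 1;0 0 0 0 0 0 1;0 0 0 0 0 0 1")

```text
time: 19.47
position: [0.497, -0.3008, 0.0344]
tool_rot: [0.008, 0.708, -0.002, 0.706]
ft_force: [0.0, 13.0, 7.8]
grip_width: 0.0185
```

The pull hasn't vanished (about 13 N, the spring value), so it had not latched. I'm still holding it and will draw again in fine steps, letting it settle.

Emit:
play_rows(rows="0 0 0 0 -1 0 1;0 0 0 0 -1 0 1;0 0 0 0 0 0 1;0 0 0 0 0 0 1")

```text
time: 19.8
position: [0.497, -0.3011, 0.0344]
tool_rot: [0.01, 0.708, -0.001, 0.706]
ft_force: [2.6, 15.8, 9.2]
grip_width: 0.0189
```

Emit:
play_rows(rows="0 0 0 0 -1 0 1;0 0 0 0 0 0 1;0 0 0 0 0 0 1")

```text
time: 20.05
position: [0.497, -0.3013, 0.0344]
tool_rot: [0.01, 0.708, -0.001, 0.706]
ft_force: [2.4, 17.4, 10.4]
grip_width: 0.019
```

Emit:
play_rows(rows="0 0 0 0 -0.5 0 1;0 0 0 0 0 0 1;0 0 0 0 0 0 1")

```text
time: 20.3
position: [0.497, -0.3015, 0.0344]
tool_rot: [0.01, 0.708, -0.001, 0.706]
ft_force: [3.0, 18.2, 10.6]
grip_width: 0.0188
```

Emit:
play_rows(rows="0 0 0 0 -0.5 0 1;0 0 0 0 0 0 1;0 0 0 0 0 0 1")

```text
time: 20.55
position: [0.497, -0.3019, 0.0344]
tool_rot: [0.01, 0.708, -0.001, 0.706]
ft_force: [2.8, 18.6, 10.4]
grip_width: 0.0189
```

Emit:
play_rows(rows="0 0 0 0 -0.5 0 1;0 0 0 0 0 0 1;0 0 0 0 0 0 1")

```text
time: 20.8
position: [0.497, -0.3022, 0.0344]
tool_rot: [0.01, 0.709, -0.001, 0.706]
ft_force: [3.2, 18.6, 11.5]
grip_width: 0.0191
```

Emit:
play_rows(rows="0 0 0 0 -0.3 0 1;0 0 0 0 0 0 1;0 0 0 0 0 0 1")

```text
time: 21.05
position: [0.497, -0.3025, 0.0344]
tool_rot: [0.01, 0.709, -0.001, 0.706]
ft_force: [4.4, 19.5, 11.3]
grip_width: 0.019
```

Emit:
play_rows(rows="0 0 0 0 -0.3 0 1;0 0 0 0 0 0 1;0 0 0 0 0 0 1")

```text
time: 21.3
position: [0.497, -0.3051, 0.0344]
tool_rot: [0.008, 0.708, -0.002, 0.706]
ft_force: [0.4, 12.6, 7.2]
grip_width: 0.0187
```

Emit:
play_rows(rows="0 0 0 0 1 0 1;0 0 0 0 0 0 1;0 0 0 0 0 0 1")

```text
time: 21.55
position: [0.497, -0.3051, 0.0344]
tool_rot: [0.008, 0.708, -0.002, 0.706]
ft_force: [-0.1, 11.6, 7.0]
grip_width: 0.0186
```

Emit:
play_rows(rows="0 0 0 0 1 0 1;0 0 0 0 0 0 1;0 0 0 0 0 0 1")

```text
time: 21.8
position: [0.497, -0.3047, 0.0344]
tool_rot: [0.008, 0.708, -0.002, 0.706]
ft_force: [-0.4, 10.0, 6.8]
grip_width: 0.0187
```

Emit:
play_rows(rows="0 0 0 0 1 0 1;0 0 0 0 0 0 1;0 0 0 0 0 0 1")

```text
time: 22.05
position: [0.497, -0.3034, 0.0344]
tool_rot: [0.008, 0.708, -0.002, 0.706]
ft_force: [-0.6, 10.5, 7.6]
grip_width: 0.0191
```

Emit:
play_rows(rows="0 0 0 0 1 0 1;0 0 0 0 0 0 1;0 0 0 0 0 0 1")

```text
time: 22.3
position: [0.497, -0.302, 0.0344]
tool_rot: [0.008, 0.708, -0.002, 0.706]
ft_force: [0.5, 11.6, 7.9]
grip_width: 0.019
```

Emit:
play_rows(rows="0 0 0 0 1 0 1;0 0 0 0 0 0 1;0 0 0 0 0 0 1")

```text
time: 22.55
position: [0.4971, -0.301, 0.0344]
tool_rot: [0.008, 0.708, -0.002, 0.706]
ft_force: [-0.0, 12.3, 7.8]
grip_width: 0.0187
```

Still not latched: the force hump is passed but the catch lies slightly further. I'll draw again past the hump and continue until the force dips clearly below the spring pull.

Emit:
play_rows(rows="0 0 0 0 -1 0 1;0 0 0 0 -1 0 1;0 0 0 0 -1 0 1;0 0 0 0 -1 0 1;0 0 0 0 0 0 1;0 0 0 0 0 0 1;0 0 0 0 0 0 1")

```text
time: 23.13
position: [0.497, -0.3021, 0.0344]
tool_rot: [0.01, 0.708, -0.001, 0.706]
ft_force: [3.1, 19.0, 11.0]
grip_width: 0.0188
```

Emit:
play_rows(rows="0 0 0 0 -0.5 0 1;0 0 0 0 0 0 1;0 0 0 0 0 0 1")

```text
time: 23.38
position: [0.497, -0.3023, 0.0344]
tool_rot: [0.01, 0.709, -0.001, 0.706]
ft_force: [3.8, 19.2, 10.0]
grip_width: 0.0186
```

Emit:
play_rows(rows="0 0 0 0 -0.5 0 1;0 0 0 0 0 0 1;0 0 0 0 0 0 1")

```text
time: 23.63
position: [0.497, -0.305, 0.0344]
tool_rot: [0.008, 0.708, -0.002, 0.706]
ft_force: [-0.2, 12.9, 8.2]
grip_width: 0.0189
```

Emit:
play_rows(rows="0 0 0 0 0 0 1;0 0 0 0 0 0 1")

```text
time: 23.8
position: [0.497, -0.3058, 0.0344]
tool_rot: [0.008, 0.708, -0.002, 0.706]
ft_force: [0.1, 11.3, 7.9]
grip_width: 0.0191
```

Emit:
play_rows(rows="0 0 0 0 -0.4 0 1;0 0 0 0 0 0 1;0 0 0 0 0 0 1")

```text
time: 24.05
position: [0.497, -0.3064, 0.0344]
tool_rot: [0.008, 0.708, -0.002, 0.706]
ft_force: [0.8, 11.0, 7.9]
grip_width: 0.0188
```

Emit:
play_rows(rows="0 0 0 0 -0.4 0 1;0 0 0 0 0 0 1;0 0 0 0 0 0 1")

```text
time: 24.3
position: [0.497, -0.3065, 0.0344]
tool_rot: [0.008, 0.708, -0.002, 0.706]
ft_force: [0.7, 12.4, 8.6]
grip_width: 0.0191
```

The force dipped to 11.0 N (spring alone would be 12.5 N), then started to rise stiffly at about 39 mm, which is probably the pad. Easing to test.

Emit:
play_rows(rows="0 0 0 0 1 0 1;0 0 0 0 1 0 1;0 0 0 0 0 0 1;0 0 0 0 0 0 1")

```text
time: 24.63
position: [0.497, -0.3061, 0.0344]
tool_rot: [0.007, 0.708, -0.003, 0.706]
ft_force: [-0.8, 8.9, 6.0]
grip_width: 0.019
```

Emit:
play_rows(rows="0 0 0 0 1 0 1;0 0 0 0 0 0 1;0 0 0 0 0 0 1")

```text
time: 24.88
position: [0.497, -0.306, 0.0344]
tool_rot: [0.007, 0.708, -0.003, 0.706]
ft_force: [-1.9, 6.1, 5.6]
grip_width: 0.0192
```

Emit:
play_rows(rows="0 0 0 0 1 0 1;0 0 0 0 0 0 1;0 0 0 0 0 0 1")

```text
time: 25.13
position: [0.4971, -0.306, 0.0345]
tool_rot: [0.006, 0.708, -0.003, 0.706]
ft_force: [-2.8, 4.6, 5.6]
grip_width: 0.0189
```

Emit:
play_rows(rows="0 0 0 0 1 0 1;0 0 0 0 0 0 1;0 0 0 0 0 0 1")

```text
time: 25.38
position: [0.4971, -0.3059, 0.0344]
tool_rot: [0.005, 0.708, -0.004, 0.706]
ft_force: [-3.3, 3.4, 4.4]
grip_width: 0.0192
```

Caught: the knob stays put at -0.306 while the pull falls away.

Emit:
play_rows(rows="0 0 0 0 1 0 1;0 0 0 0 1 0 1;0 0 0 0 0 0 1;0 0 0 0 0 0 1")

```text
time: 25.72
position: [0.4971, -0.3057, 0.0344]
tool_rot: [0.004, 0.708, -0.005, 0.706]
ft_force: [-5.2, -0.5, 2.7]
grip_width: 0.0187
```

Emit:
play_rows(rows="0 0 0 0 0 0 0.6;0 0 0 0 0 0 0.6;0 0 0 0 0 0 0.6;0 0 0 0 0 0 0.6;0 0 0 0 0 0 0;0 0 0 0 0 0 0;0 0 0 0 0 0 0;0 0 0 0 0 0 0")

```text
time: 26.38
position: [0.4983, -0.3048, 0.0345]
tool_rot: [0.005, 0.707, -0.005, 0.707]
ft_force: [0.2, -0.6, 0.0]
grip_width: 0.054
```

Released, and the force is zero. Lifting off. I'll also check the bin rack's clearance from saved pictures, and verify the striker stayed back.

Emit:
play_rows(rows="0 0 0 0 0 0 0;0 0 0 0 0 0 0;0 0 0 -10 0 0 0;0 0 0 -25 0 0 0;0 0 0 -35 0 0 0;0 0 0 -35 10 0 0;0 0 0 -35 15 0 0;0 0 0 -25 20 0 0")

```text
time: 27.05
position: [0.4997, -0.2611, 0.2035]
tool_rot: [0.004, 0.706, -0.006, 0.709]
ft_force: [-0.1, -0.3, 1.4]
grip_width: 0.0872
```

```bash
python3 - <<'E'
from h import *
import pickle
np.set_printoptions(precision=3,suppress=True)
i=imaging.camera_info("scene");s=imaging.camera_info("side");w=pickle.load(open("w1.pkl","rb"))
print("bottom near corner",plane(i,(467,253),0),plane(s,(415,312),0))
for z in(0,.05,.1):print(z,"w1 edge",plane(w,(465,250),z),plane(w,(505,20),z))
ww=imaging.camera_info("wrist");im=imaging.camera("wrist");cv2.imwrite("pics/w3.png",im);pickle.dump(ww,open("w3.pkl","wb"))
print(readout.get_obs()["position"],readout.get_obs()["tool_rot"])
print("pred knob caught",proj(ww,(.4975,-.306,.046)),"tin",proj(ww,(.6288,-.2507,.072)))
E
```

```text
bottom near corner [ 0.823 -0.465  0.   ] [ 0.766 -0.448 -0.   ]
0 w1 edge [ 0.783 -0.293  0.   ] [ 0.79  -0.019  0.   ]
0.05 w1 edge [ 0.753 -0.274  0.05 ] [ 0.76  -0.033  0.05 ]
0.1 w1 edge [ 0.724 -0.255  0.1  ] [ 0.729 -0.048  0.1  ]
[ 0.501 -0.258  0.207] [ 0.003  0.704 -0.006  0.71 ]
pred knob caught [280.849 242.388] tin [422.578 192.94 ]
```

View pics/w3.png

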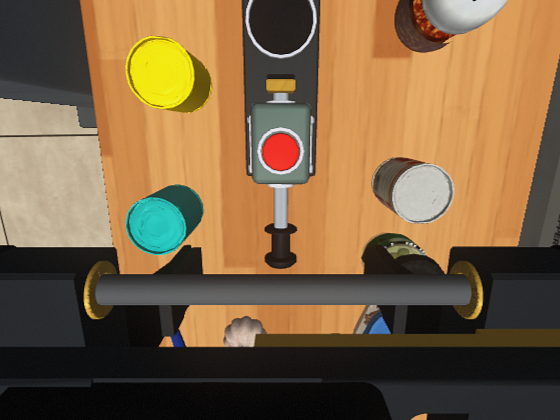

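The striker is held back (knob at (281,247), die clear of the cradle), and the tin lid is at about (419,192). I'll re-measure the tin now that the arm is at rest.

Emit:
play_rows(rows="0 0 0 0 10 40 0;0 0 0 0 0 0 0;0 0 0 0 0 0 0;0 0 0 0 0 0 0")

```text
time: 27.43
position: [0.5382, -0.2499, 0.1994]
tool_rot: [0.004, 0.707, -0.004, 0.707]
ft_force: [-0.2, 0.7, -0.1]
grip_width: 0.087
```

```bash
python3 - <<'E'
from h import *
np.set_printoptions(precision=4,suppress=True)
o=readout.get_obs();i=imaging.camera_info("wrist");im=imaging.camera("wrist");cv2.imwrite("pics/w4.png",im)
print(o["position"],o["tool_rot"])
h=cv2.cvtColor(im,cv2.COLOR_BGR2HSV)
red=((h[...,0]<6)|(h[...,0]>174))&(h[...,1]>170)&(h[...,2]>110);red[245:]=0
for a,s in blobs(red,amin=300):print("trig",a,s,plane(i,a,.093))
p=proj(i,(.6288,-.2507,.072));print("pred tin",p)
t=((h[...,1]<40)&(h[...,2]>130)).astype('uint8');t[245:]=0;t[:,:int(p[0])-50]=0;t[:,int(p[0])+50:]=0;t[:int(p[1])-50]=0
t=cv2.morphologyEx(t,cv2.MORPH_CLOSE,np.ones((5,5)))
c=max(cv2.findContours(t,cv2.RETR_EXTERNAL,cv2.CHAIN_APPROX_NONE)[0],key=cv2.contourArea)
(e,ax,an)=cv2.fitEllipse(cv2.convexHull(c));print("lid",e,ax,cv2.contourArea(c),cv2.boundingRect(c),plane(i,e,.072))
v=im.copy();cv2.ellipse(v,(e,ax,an),(0,255,0),1);cv2.circle(v,tuple(int(x) for x in p),2,(255,0,0),-1)
x,y=int(e[0]),int(e[1]);cv2.imwrite("pics/c4.png",cv2.resize(v[y-60:y+60,x-60:x+60],(360,360)))
E
```

```text
[ 0.5382 -0.2499  0.1994] [ 0.0044  0.7075 -0.0042  0.7067]
trig [234.5014 166.7279] [ 217  149   36   37 1051] [ 0.4988 -0.2097  0.093 ]
pred tin [382.0224 207.3878]
lid (381.957275390625, 207.8492431640625) (58.107078552246094, 62.98958206176758) 2776.0 (352, 178, 61, 59) [ 0.6288 -0.2511  0.072 ]
```

View pics/c4.png

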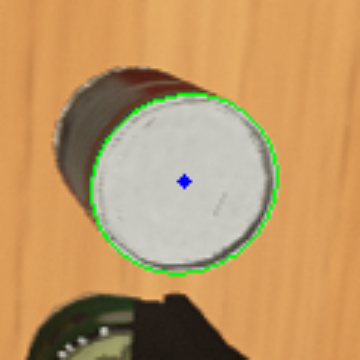

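The lid ellipse is fitted well and the tin is at (0.6288, -0.251). Moving over it and down.

Emit:
play_rows(rows="0 0 0 0 0 30 0;0 0 0 0 0 30 0;0 0 0 0 0 30.5 0;0 0 0 0 0 0 0;0 0 0 35 0 0 0;0 0 0 35 0 0 0;0 0 0 0 0 0 0;0 0 0 0 0 0 0")

```text
time: 28.15
position: [0.6264, -0.2508, 0.1271]
tool_rot: [0.006, 0.709, -0.004, 0.705]
ft_force: [0.4, -0.7, 0.1]
grip_width: 0.0869
```

Emit:
play_rows(rows="0 0 0 30 0 0 0;0 0 0 30 0 0 0;0 0 0 20 0 0 0;0 0 0 12 0 0 0;0 0 0 0 0 0 0;0 0 0 0 0 0 0")

```text
time: 28.65
position: [0.63, -0.2522, 0.039]
tool_rot: [0.004, 0.707, -0.005, 0.708]
ft_force: [0.6, -0.6, -0.3]
grip_width: 0.0873
```

Emit:
play_rows(rows="0 0 0 1 1 -1 0.3;0 0 0 0 0 0 1;0 0 0 0 0 0 1;0 0 0 0 0 0 1;0 0 0 0 0 0 1;0 0 0 0 0 0 1;0 0 0 0 0 0 1;0 0 0 0 0 0 1", squeeze=20)

```text
time: 29.32
position: [0.6287, -0.2506, 0.0371]
tool_rot: [0.004, 0.707, -0.005, 0.707]
ft_force: [-0.1, 0.4, 3.0]
grip_width: 0.0568
```

Emit:
play_rows(rows="0 0 0 0 0 0 1;0 0 0 0 0 0 1;0 0 0 0 0 0 1")

```text
time: 29.57
position: [0.6286, -0.2506, 0.0371]
tool_rot: [0.005, 0.707, -0.005, 0.707]
ft_force: [0.5, 0.8, 5.2]
grip_width: 0.0571
```

Emit:
play_rows(rows="0 0 0 -10 0 0 1;0 0 0 -30 0 0 1;0 0 0 -40 0 0 1;0 0 0 -40 0 0 1;0 0 0 0 14 -32 1;0 0 0 0 14 -32 1;0 0 0 0 14 -32 1;0 0 0 0 14 -32 1", squeeze=25)

```text
time: 30.23
position: [0.4988, -0.1917, 0.1564]
tool_rot: [0.005, 0.708, -0.004, 0.707]
ft_force: [-0.6, 0.5, -2.5]
grip_width: 0.0567
```

Emit:
play_rows(rows="0 0 0 0 0 0 1;0 0 0 0 0 0 1;0 0 0 0 0 0 1;0 0 0 0 0 0 1")

```text
time: 30.57
position: [0.5024, -0.1938, 0.1568]
tool_rot: [0.004, 0.706, -0.005, 0.708]
ft_force: [0.1, 0.1, -2.2]
grip_width: 0.057
```

```bash
python3 - <<'E'
from h import *
np.set_printoptions(precision=4,suppress=True)
o=readout.get_obs();i=imaging.camera_info("wrist");im=imaging.camera("wrist");cv2.imwrite("pics/w5.png",im)
print(o["position"],o["tool_rot"],o["grip_width"])
p=proj(i,(.5004,-.0897,.015));print("pred nest",p)
h=cv2.cvtColor(im,cv2.COLOR_BGR2HSV)
x,y=int(p[0]),int(p[1])
t=((h[...,1]<40)&(h[...,2]>150)).astype('uint8');m=np.zeros_like(t);cv2.circle(m,(x,y),52,1,-1);t*=m
for a,s in blobs(t,amin=30):print(a,s)
pts=np.argwhere(t)[:,::-1].astype(np.float32)
(e,ax,an)=cv2.fitEllipse(pts);print("ring",e,ax,plane(i,e,.015),plane(i,e,.010))
v=im.copy();cv2.ellipse(v,(e,ax,an),(0,255,0),1);v[t>0]=(255,0,255);cv2.imwrite("pics/c5.png",v)
E
```

```text
[ 0.5024 -0.1938  0.1568] [ 0.0042  0.7065 -0.005   0.7077] 0.05699372530158365
pred nest [278.8359  88.2885]
[279.1375  99.8331] [241  63  78  66 611]
ring (279.2765197753906, 87.84765625) (74.48268127441406, 78.1723403930664) [ 0.5008 -0.0893  0.015 ] [ 0.5008 -0.0888  0.01  ]
```

View pics/c5.png

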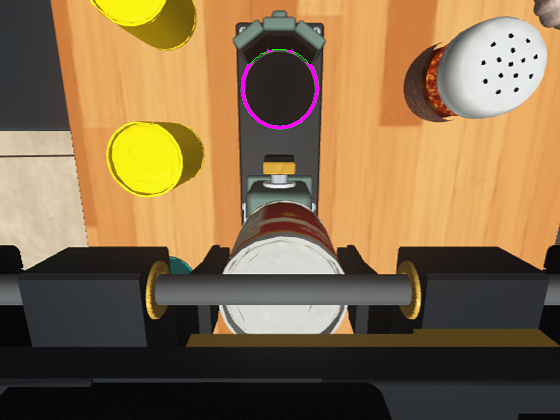

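The ring centre fit is (0.5008, -0.0893), which agrees with the prediction from the trigger to within 1 mm. Moving above the nest.

Emit:
play_rows(rows="0 0 0 0 26 -1 1;0 0 0 0 26 -1 1;0 0 0 0 26 -1 1;0 0 0 0 26 0 1;0 0 0 0 0 0 1;0 0 0 0 0 0 1;0 0 0 0 0 0 1;0 0 0 0 0 0 1")

```text
time: 31.28
position: [0.5004, -0.0899, 0.1566]
tool_rot: [0.005, 0.707, -0.005, 0.707]
ft_force: [-0.6, -0.4, -1.6]
grip_width: 0.0571
```

Emit:
play_rows(rows="0 0 0 20 0 0 1;0 0 0 20 0 0 1;0 0 0 20 0 0 1;0 0 0 0 0 0 1;0 0 0 0 0 0 1;0 0 0 0 0 0 1")

```text
time: 31.78
position: [0.5002, -0.0897, 0.0971]
tool_rot: [0.005, 0.707, -0.005, 0.708]
ft_force: [0.2, 0.1, -2.4]
grip_width: 0.0569
```

Emit:
play_rows(rows="0 0 0 10 0 0.4 1;0 0 0 10 0 0 1;0 0 0 10 0 0 1;0 0 0 8 0 0 1;0 0 0 0 0 0 1;0 0 0 0 0 0 1;0 0 0 0 0 0 1")

```text
time: 32.37
position: [0.4998, -0.0888, 0.0584]
tool_rot: [0.005, 0.707, -0.005, 0.707]
ft_force: [-0.3, -0.6, -3.0]
grip_width: 0.0567
```

Emit:
play_rows(rows="0 0 0 3 0 0 1;0 0 0 3 0 0 1;0 0 0 0 0 0 1;0 0 0 0 0 0 1")

```text
time: 32.7
position: [0.4997, -0.0887, 0.0525]
tool_rot: [0.005, 0.707, -0.005, 0.707]
ft_force: [-0.2, 0.0, -1.8]
grip_width: 0.0568
```

Emit:
play_rows(rows="0 0 0 2 0 0 1;0 0 0 1.5 0 0 1;0 0 0 0 0 0 1;0 0 0 0 0 0 1")

```text
time: 33.03
position: [0.4997, -0.0888, 0.0489]
tool_rot: [0.005, 0.707, -0.005, 0.707]
ft_force: [0.0, 0.4, -1.8]
grip_width: 0.0572
```

Emit:
play_rows(rows="0 0 0 1.5 0 0.5 1;0 0 0 0 0 0 1;0 0 0 0 0 0 1")

```text
time: 33.28
position: [0.5003, -0.0888, 0.0475]
tool_rot: [0.005, 0.707, -0.005, 0.707]
ft_force: [0.5, -0.1, -2.2]
grip_width: 0.0568
```

Emit:
play_rows(rows="0 0 0 1 0 0 1;0 0 0 0 0 0 1;0 0 0 0 0 0 1")

```text
time: 33.53
position: [0.5004, -0.0888, 0.047]
tool_rot: [0.005, 0.707, -0.005, 0.707]
ft_force: [-1.7, 0.2, 4.1]
grip_width: 0.0568
```

The base touches at TCP z = 0.047, exactly floor height, so it is home. Releasing and rising.

Emit:
play_rows(rows="0 0 0 0 0 0 0.7;0 0 0 0 0 0 0;0 0 0 0 0 0 0;0 0 0 0 0 0 0;0 0 0 0 0 0 0;0 0 0 0 0 0 0;0 0 0 -10 0 0 0;0 0 0 -25 0 0 0")

```text
time: 34.2
position: [0.4982, -0.0881, 0.0799]
tool_rot: [0.006, 0.709, -0.004, 0.705]
ft_force: [-0.2, -0.6, 0.1]
grip_width: 0.0859
```

Emit:
play_rows(rows="0 0 0 -40 0 0 0;0 0 0 -40 0 0 0;0 0 0 -10 -35 0 1;0 0 0 0 -40 0 1;0 0 0 0 -40 0 1;0 0 0 0 0 0 1;0 0 0 0 0 0 1;0 0 0 0 0 0 1")

```text
time: 34.87
position: [0.4981, -0.2034, 0.1717]
tool_rot: [0.005, 0.707, -0.005, 0.707]
ft_force: [-0.4, -0.3, 0.4]
grip_width: 0.0552
```

```bash
python3 - <<'E'
from h import *
np.set_printoptions(precision=4,suppress=True)
o=readout.get_obs();i=imaging.camera_info("wrist");im=imaging.camera("wrist");cv2.imwrite("pics/w6.png",im)
print(o["position"],o["tool_rot"],o["grip_width"])
h=cv2.cvtColor(im,cv2.COLOR_BGR2HSV)
red=((h[...,0]<6)|(h[...,0]>174))&(h[...,1]>170)&(h[...,2]>110);red[245:]=0
for a,s in blobs(red,amin=300):print("red",a,s,plane(i,a,.093))
p=proj(i,(.5006,-.0895,.082));print("pred lid",p)
t=((h[...,1]<45)&(h[...,2]>130)).astype('uint8');m=np.zeros_like(t);cv2.circle(m,tuple(int(x) for x in p),48,1,-1);t*=m
t=cv2.morphologyEx(t,cv2.MORPH_CLOSE,np.ones((5,5)))
c=max(cv2.findContours(t,cv2.RETR_EXTERNAL,cv2.CHAIN_APPROX_NONE)[0],key=cv2.contourArea)
e,ax,an=cv2.fitEllipse(cv2.convexHull(c));print("lid",e,ax,plane(i,e,.082))
E
```

```text
[ 0.4981 -0.2034  0.1717] [ 0.0053  0.7074 -0.0046  0.7068] 0.055165432403057296
red [283.833  229.2278] [ 265  213   39   32 1036] [ 0.4987 -0.2089  0.093 ]
pred lid [284.2102  65.0561]
lid (284.10552978515625, 64.93081665039062) (83.80022430419922, 99.01976013183594) [ 0.5005 -0.0894  0.082 ]
```

View pics/w6.png

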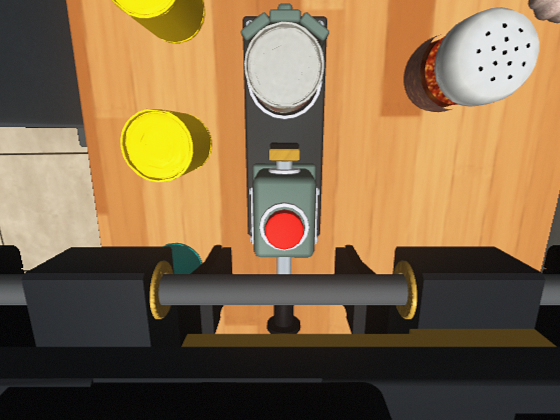

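The tin stands in the ring with its lid at (0.5005, -0.0894), upright, and the die is still cocked. Now over the trigger with shut fingers.

Emit:
play_rows(rows="0 0 0 0 -6 0.7 1;0 0 0 20 0 0 1;0 0 0 20 0 0 1;0 0 0 20 0 0 1;0 0 0 8 0 0 1;0 0 0 0 0 0 1;0 0 0 0 0 0 1;0 0 0 0 0 0 1")

```text
time: 35.58
position: [0.5002, -0.2099, 0.1044]
tool_rot: [0.004, 0.707, -0.005, 0.708]
ft_force: [0.2, 0.1, -0.1]
grip_width: 0.0023
```

Emit:
play_rows(rows="0 0 0 0 0 0 1;0 0 0 0 0 0 1;0 0 0 0 0 0 1;0 0 0 0 0 0 1;0 0 0 2 0 0 1;0 0 0 2 0 0 1;0 0 0 0 0 0 1;0 0 0 0 0 0 1")

```text
time: 36.25
position: [0.4992, -0.2097, 0.0993]
tool_rot: [0.005, 0.707, -0.004, 0.707]
ft_force: [-0.1, 1.0, 0.1]
grip_width: 0.0001
```

Emit:
play_rows(rows="0 0 0 3 0 0 1;0 0 0 2 0 0 1;0 0 0 2 0 0 1;0 0 0 0 0 0 1;0 0 0 0 0 0 1")

```text
time: 36.67
position: [0.4995, -0.2099, 0.0927]
tool_rot: [0.005, 0.707, -0.005, 0.707]
ft_force: [-0.9, -0.7, 4.1]
grip_width: 0.0003
```

Emit:
play_rows(rows="0 0 0 1 0 0 1;0 0 0 0 0 0 1;0 0 0 0 0 0 1")

```text
time: 36.92
position: [0.4995, -0.2099, 0.092]
tool_rot: [0.004, 0.707, -0.005, 0.707]
ft_force: [-0.7, 0.1, 5.9]
grip_width: 0.0004
```

Emit:
play_rows(rows="0 0 0 1 0 0 1;0 0 0 0 0 0 1;0 0 0 0 0 0 1")

```text
time: 37.17
position: [0.4995, -0.2098, 0.0911]
tool_rot: [0.004, 0.707, -0.005, 0.707]
ft_force: [-1.2, 0.7, 6.5]
grip_width: 0.0007
```

Emit:
play_rows(rows="0 0 0 1 0 0 1;0 0 0 0 0 0 1;0 0 0 0 0 0 1")

```text
time: 37.42
position: [0.4995, -0.2098, 0.0901]
tool_rot: [0.004, 0.707, -0.005, 0.707]
ft_force: [-1.4, -0.3, 6.8]
grip_width: 0.0001
```

Emit:
play_rows(rows="0 0 0 1 0 0 1;0 0 0 0 0 0 1;0 0 0 0 0 0 1")

```text
time: 37.67
position: [0.4994, -0.2099, 0.0886]
tool_rot: [0.005, 0.707, -0.005, 0.707]
ft_force: [-1.0, 0.3, 2.8]
grip_width: 0.0005
```

Emit:
play_rows(rows="0 0 0 1 0 0 1;0 0 0 0 0 0 1;0 0 0 0 0 0 1")

```text
time: 37.92
position: [0.4994, -0.2099, 0.0875]
tool_rot: [0.005, 0.707, -0.005, 0.707]
ft_force: [-1.4, -0.4, 3.8]
grip_width: 0.0004
```

```bash
cat >die.py <<'E'
from h import *
o=readout.get_obs();i=imaging.camera_info("wrist");im=imaging.camera("wrist");h=cv2.cvtColor(im,cv2.COLOR_BGR2HSV)
b=(h[...,0]>12)&(h[...,0]<28)&(h[...,1]>130)&(h[...,2]>90);b[:, :225]=0;b[:,340:]=0;b[230:]=0
print(o["position"],o["ft_force"])
for a,s in blobs(b,amin=40):print("brass",a,s.tolist(),plane(i,a,.059))
for d in(38,11,0):print(d,"die back-top pred",proj(i,(.4998,-.2096+.036+.067-d/1000-.01,.059)))
cv2.imwrite("pics/die_%d.png"%(o["time"]*100),im)
E
python3 die.py
```

```text
[ 0.49943248 -0.20988596  0.08750547] [-1.41453738 -0.42708754  3.82402433]
brass [336.4596603  160.28980892] [331, 36, 9, 194, 942] [ 0.53132745 -0.15833249  0.059     ]
brass [227.5029703  153.53762376] [225, 39, 9, 191, 1010] [ 0.46812461 -0.15361305  0.059     ]
brass [282.22259136 102.40420819] [259, 93, 47, 20, 903] [ 0.50020509 -0.12598755  0.059     ]
38 die back-top pred [282.21400198 154.52180684]
11 die back-top pred [281.53756424 105.46241147]
0 die back-top pred [281.24703909  84.39175365]
```

It tripped: the trigger force dropped from 6.8 to 2.8 N, and the brass die is now at the "fired on tin" position (about 10 mm). Rising clear and making a final check.

Emit:
play_rows(rows="0 0 0 -10 0 0 1;0 0 0 -20 0 0 1;0 0 0 -30 0 0 1;0 0 0 -30 0 0 1;0 0 0 0 0 0 1;0 0 0 0 0 0 1;0 0 0 0 0 0 1;0 0 0 0 0 0 1")

```text
time: 38.63
position: [0.4984, -0.2091, 0.1764]
tool_rot: [0.005, 0.708, -0.004, 0.706]
ft_force: [-0.6, 0.8, 0.8]
grip_width: 0.0007
```

```bash
python3 die.py; python3 - <<'E'
from h import *
a=imaging.camera("scene")[140:300,170:400];b=cv2.imread(sorted(__import__("glob").glob("pics/die_*.png"))[-1])
cv2.imwrite("pics/final.png",np.hstack([cv2.resize(a,(400,278)),cv2.resize(b,(371,278))]))
E
```

```text
[ 0.49840513 -0.20906621  0.17638871] [-0.64572186  0.83096091  0.78646432]
brass [236.13503867 113.15070395] [225, 0, 53, 230, 5043] [ 0.46071867 -0.12609785  0.059     ]
brass [329.70138383 115.36562272] [292, 0, 48, 230, 4119] [ 0.53768952 -0.1288884   0.059     ]
brass [284.07088608 112.02531646] [269, 106, 31, 13, 395] [ 0.5001586  -0.12575208  0.059     ]
38 die back-top pred [284.0755863 147.8430508]
11 die back-top pred [283.66342612 114.38414431]
0 die back-top pred [283.4894075 100.2574213]
```

View pics/final.png

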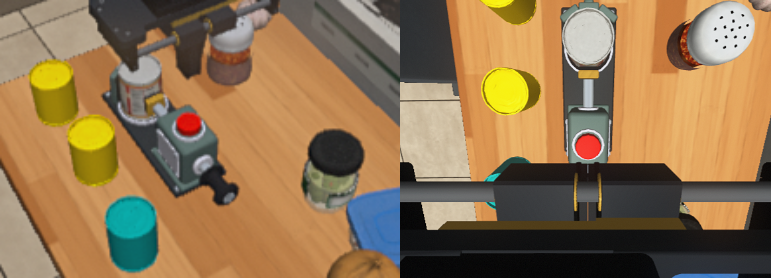

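The final picture shows the tin upright in the cradle at (140,85) with the die against it. The trigger has sprung back, the neighbours are in place and the robot is clear. Handing in.

```bash
python3 -c "
from rig import robot;print(robot.hand_in())"
```

```text
the job is handed in; nothing more can be done
None
```

The tin is stamped and standing upright in the cradle, and the job was handed in at about 39 s. The hand-in gives no verdict.

- **Cocking:** I drew the knob to about 38–39 mm, where it just reached the pad. Two earlier ease-back tests at 36–37.6 mm showed the sear had not caught, so I drew again while still holding the knob. The catch then held: eased forward, the pull went to zero with the knob staying put. Before that I had eased the striker back to rest once under grip, to take a higher hold clear of the olive jar. The striker never snapped forward on the empty cradle.
- **Placing:** The tin's base touched at exactly floor height. The lid centre was within 1 mm of the nest.
- **Firing:** The trigger tripped at about 4–5 mm, and the highest reading was 7 N.
- **Last checks:** The die sits at about 10 mm of draw, inside the 8–13.5 mm range for fired on a tin. The button has sprung back, the jar, shaker and other tins look unmoved, and the arm is touching nothing.

No final check failed. The exact pad force while cocking could not be measured. The readings showed no force above the spring's own pull once past the catch, so it should be well under 8 N.

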